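# Clamp the line module onto its test dock with the draw latch

## Task

Clamp the blue module onto the test dock: hook the draw latch's wire loop over the steel keeper, so that its crossbar is drawn back behind the keeper under the lip, then push (do not grip) the red lever over past centre and press it down on its rubber stop with a firm 20 N or so for about half a second to seat the gasket, and let go. Go by feel, as keeper and stop are adjustable: never push on the lever with more than 28 N, handle loop and module gently (under 30 N), and leave the other things where they are.

Things in the scene. Friction and masses are not known exactly. Their poses are not given: they have to be found in the camera images.
- dock: Test dock fixed to the table. Origin on the table below the lever pivot; x runs level from the latch towards keeper and module, y level along the latch's hinge pins, z up. Grey connector block (x -96 to 34 mm, y +-55, top 52 mm above the table) carries the latch; past an 11 mm rubber gasket stands the blue module (x 45 to 200 mm, y +-52, top also 52).
- lever_pivot (a point): Hinge axis of the latch lever, 68 mm above the table, straight above the dock's origin; fixed. Its axes are the dock's. The lever turns about the y axis through it.
- latch_lever (a joint): Lever angle, rad. 0 = fully open, pointing 70 degrees above the dock's +x. Grows as the lever swings up, over and down away from the module; home at 1.90 to 2.01, some 2 to 8 degrees below level, pointing to -x, on a rubber stop whose height is not known better than 4 mm. Starts at 0.3 to 0.9. Friction (0.06 N m) holds it. Dead centre near 1.85 when hooked. Needs up to 10 N at mid handle.
- handle_mid (a point): A point on the red lever handle's centre line, 65 mm from the pivot, a good place to push. The handle is a flat bar 20 mm wide, 6 mm thick, from 22 to 88 mm from the pivot. The rubber stop (14 mm across, 2 to 11 mm above the block) meets it 75 mm from the pivot. The point's axes are the dock's when the lever reads 0 and turn with the lever.
- bail_hinge (a point): Where the wire loop (bail) is hinged on the lever, 16 mm from the lever pivot along the lever; moves with the lever. Friction (about 0.05 N m) holds the loop where it is left.
- bail_bar (a point): Middle of the crossbar that is to be hooked: steel, 6 mm diameter, 40 mm long along y, 80 mm from bail_hinge. The loop's two side wires run at y +-18.5 mm and straddle the lever. The point's x axis points from bail_hinge to the bar, its z axis to the side of the black barrel.
- bail_grip (a point): Centre of the black barrel by which the loop is handled: 16 mm diameter, 24 mm long along y, flat ends, to be pinched along y from above. It lies 18 mm beyond the crossbar (x) and 22 mm to its z side, so it stands above the bar when the loop lies level. The loop starts raised 15 to 65 degrees. Pulling the barrel away from the lever also turns the lever towards open.
- keeper_slot (a point): Middle of the keeper's slot on the module's top; axes as the dock's; moves with the module. Keeper: steel post 6 mm thick, 24 wide, 19 tall with a 5 mm thick lip reaching 5 mm past its far (+x) face, groove 14 mm high below. That far face is nominally at this x but set up to 2.5 mm either way. The bar passes the lip with the lever at about 0.4 rad or less; if it lands on top, draw it further out.
- carriage (a joint): How far the module has been drawn towards the connector block, m: 0 = slack, 4 to 9 mm when clamped. A spring (the gasket and connector: 16 N preload, 4 N per mm) pushes it back to 0.
- module: The blue module with its keeper, sliding with the carriage. Origin and axes coincide with the dock's when the carriage reads 0. See dock for sizes.
- handle: The red part of the lever; origin at the lever pivot, turning with the lever. Sizes as in handle_mid.
- meter: Bystander: orange hand-held meter 170 x 85 x 36 mm, lying flat; origin under its centre.
- driver: Bystander: screwdriver 190 mm long, lying.
- tray: Bystander: grey parts tray 200 x 140 x 35 mm with two transceivers; origin under its centre.
- sfp_c: Bystander: small steel transceiver 56 x 14 x 10 mm with a green end lying on the module's top near x 165 mm of the dock; origin under its centre. It rides along with the module.
- caps_jar: Bystander: clear jar, 64 mm diameter, 75 mm tall; origin under its centre.
- reel: Bystander: yellow plastic reel 120 mm diameter, 45 mm tall; origin under its centre.

How it is judged:
By the outcome, as a careful person would: the job done as asked, in the order asked, and still so for the second after the job is handed in, with the robot touching nothing.
It also fails if it takes over 58 s, if anything falls off the work surface, if the arm or the gripper's body presses on something with over 40 N, if the wrist force passes 120 N, or if a joint passes its speed limit or range.

## Robot

A 6-joint arm with a two-finger parallel gripper is mounted at the origin on the work surface. World frame = base frame: x ahead of the robot, y to its left, z up, the work surface at z = 0. Lengths are in mm, angles in rad, forces in N, time in s.
With the tool pointing down it reaches from about 275 to 825 mm from the base axis. Payload 4.9 kg.
Tool frame: the origin (TCP) lies at the very end of the fingers, on their centre line; the grasp point (between the pads) lies 19 mm behind it; z points along the fingers, y is the line along which they close (so a half turn about z gives the same grasp; the last joint's range is limited). The gripper opens to 85 mm and grips with 20 to 120 N. Pads are 22 mm wide; open, the fingers measure 114 mm over their backs; the gripper's body (76 mm by 85 mm) begins 54 mm behind the grasp point. The pads swing forward as they close: fully open they stand 13 mm farther back than shut.
Start: joints at [-1.406, 0.326, -0.193, 1.052, 0, 1.437], TCP at [161.917, -525.644, 231.281] pointing down, gripper open.
Joint ranges: [-2.65, 2.65], [-0.97, 1.79], [-1.3, 1.35], [-1.93, 2.1], [-1.47, 1.37], [-3.14, 3.14]. Speed limits (rad/s): [2.57, 2.57, 3.14, 3.14, 3.14, 3.14].

## Interface

Orientations are given as [roll, pitch, yaw] about the fixed x, y, z axes, in that order (R = Rz(yaw) Ry(pitch) Rx(roll)).
In Python, from bench import bot, solve_ik, imaging gives the robot as it stands. Calls block until the motion is done:
- bot.move_ptp(position, orientation): joint-space move of the TCP to a pose.
- bot.movel(position, rot=None, max_speed=150, threshold=None): straight line of the TCP; rot=None keeps the orientation; max_speed is the mean speed in mm/s. With threshold (N) it stops when the force on the tool has changed by that much, and returns True; else False.
- bot.move_j(angles): joint-space move.
- bot.grip(opening, effort=None): opening from 0.0 (shut) to 1.0 (fully open); effort is the grip in N (None keeps the last); returns when the fingers have stopped.
- bot.dwell(seconds).
- solve_ik(position, orientation): joint angles nearest the present ones, or None.
- bot.get_state(): the state.
- imaging.capture(name): name is "scene" or "top"; returns the picture (480x640x3 uint8, blue, green, red); there is no depth.
- imaging.camera_model(name): a dict with "K" (3x3 intrinsics, pixels), "position" and "rotation" of the camera in the world. Camera axes: x right, y up, looking along -z (the intrinsics and any distortion apply to the point x, -y, -z); pixel columns grow to the right and rows downward; lengths in mm; the calibration is good to about 2 mm. A picture is of the moment at which its call begins. camera_model takes no time and is no camera call.
A pose or a line that the arm cannot do raises bot.IKError and nothing moves.
- bot.sign_off(): hands the job in; it is judged then, once.
The state is a dict: "t": time; "qpos": joint angles; "joint_velocities": joint speeds; "effort": joint torques, N m; "tcp_pos": TCP position; "orientation": TCP orientation; "contact_force": force on the tool from outside, world axes, zero at the start; "wrist_torque": the same for the moment, N m; "opening": opening from 0.0 (shut) to 1.0 (fully open); "gripper_force": force on a finger pad.
Only numpy, scipy, OpenCV 4.12 (cv2) and the standard library are available. Lean on these libraries where they do the work, as an engineer would, in place of code of your own. Each camera call takes 0.05 s, during which the arm holds its last target. There are 200 camera calls.

## Working session

There is one attempt and no reset: what is moved stays moved. The work goes in short steps, each a Python script; the robot and the scene stay as the last script left them, time stands still between calls to the robot, and variables do not carry over. Pictures are saved under pics/ and viewed, at most 10 in all, crops included, and the job is handed in when it is done.

```bash
mkdir -p pics; ls
python3 - <<'E'
from bench import bot, imaging
import cv2
for n in("scene","top"):
    cv2.imwrite(f"pics/{n}0.png",imaging.capture(n)); m=imaging.camera_model(n); print(n,m)
s=bot.get_state();print(s)
E
```

```text
pics
scene {'K': array([[584.14844669,   0.        , 312.4342946 ],
       [  0.        , 584.14844669, 234.91032727],
       [  0.        ,   0.        ,   1.        ]]), 'position': array([1536.10174172, -220.59682529, 1506.84894618]), 'rotation': array([0.61417087, 0.00680705, 1.35241189])}
top {'K': array([[583.23464393,   0.        , 329.1029527 ],
       [  0.        , 583.23464393, 240.55938972],
       [  0.        ,   0.        ,   1.        ]]), 'position': array([ 427.76712014,   -2.62518819, 1503.90935948]), 'rotation': array([ 0.09988836, -0.02466397, -1.57744153])}
{'t': 0.1, 'qpos': array([-1.40623583e+00,  3.26876470e-01, -1.93468793e-01,  1.05202669e+00,
        8.77753769e-06,  1.43659076e+00]), 'joint_velocities': array([-1.06382156e-03, -1.48708792e-03,  1.91118409e-04, -1.52195142e-03,
       -1.68963089e-04, -2.48992131e-05]), 'effort': array([ 1.19931981e-03, -4.44238222e+01,  2.63039303e+01,  7.87599332e-03,
       -5.92841070e-05, -1.84066130e-05]), 'tcp_pos': array([ 161.81164385, -525.11059558,  230.58222995]), 'orientation': array([-3.14003236e+00, -2.19522846e-04,  2.98765885e-01]), 'contact_force': array([-0.23306831, -0.43158964,  0.61317513]), 'wrist_torque': array([ 0.05767092,  0.01990542, -0.04679632]), 'gripper_force': 0.0, 'opening': 0.9987172360984462}
```

View pics/scene0.png

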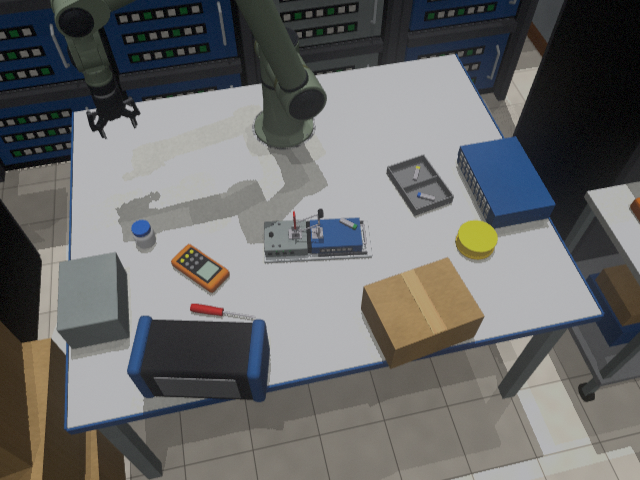

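View pics/top0.png

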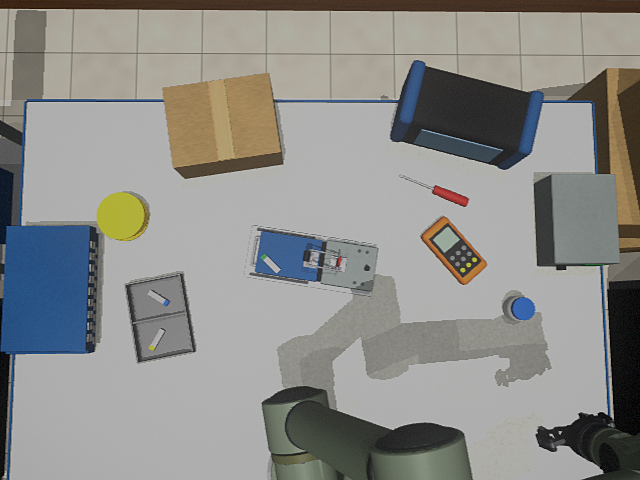

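The dock shows at about (315,260) in top and (315,237) in scene; its +x points left in the top picture. I need enlarged crops.

```bash
cat > h.py <<'E'
import numpy as np, cv2
from bench import bot, imaging, solve_ik
from scipy.spatial.transform import Rotation as R
def proj(n,P):
    m=imaging.camera_model(n); p=(np.atleast_2d(P)-m["position"])@R.from_euler("xyz",m["rotation"]).as_matrix()
    p=p*[1,-1,-1]; u=p@m["K"].T; return u[:,:2]/u[:,2:]
def ray(n,uv):
    m=imaging.camera_model(n); d=np.linalg.inv(m["K"])@[*uv,1]
    return m["position"], R.from_euler("xyz",m["rotation"]).apply(d*[1,-1,-1])
def atz(n,uv,z):
    c,d=ray(n,uv); return c+d*(z-c[2])/d[2]
def crop(n,x,y,w,h,k,name):
    im=imaging.capture(n)[y:y+h,x:x+w]; cv2.imwrite(f"pics/{name}.png",cv2.resize(im,None,fx=k,fy=k,interpolation=cv2.INTER_CUBIC))
E
python3 - <<'E'
from h import *
crop("top",245,215,140,85,5.7,"top1"); crop("scene",255,200,125,70,6.4,"scene1")
E
```

```text
(no output)
```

View pics/top1.png

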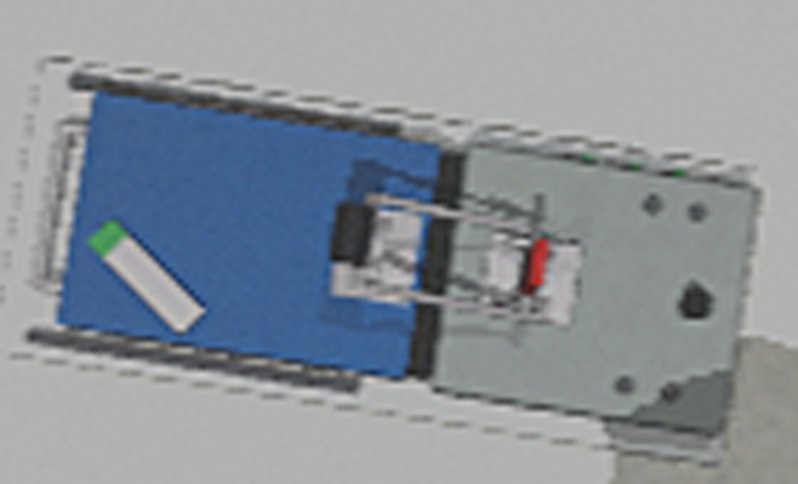

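View pics/scene1.png

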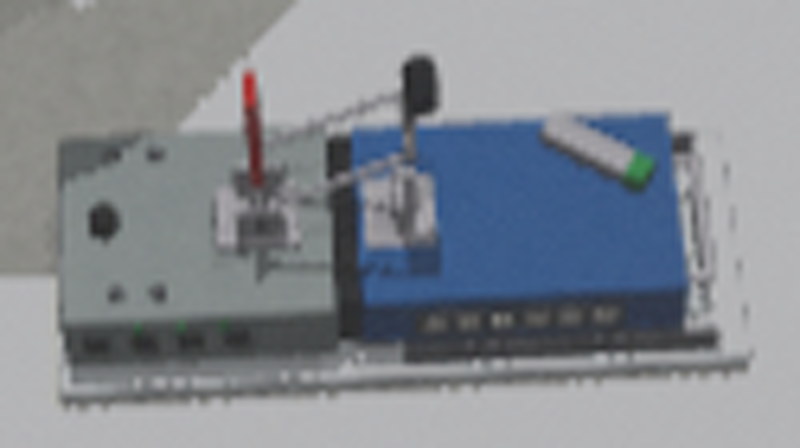

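```bash
cat >> h.py <<'E'
def W(dock,P):  # dock coords -> world
    x,y,w=dock; return R.from_euler("z",w).apply(np.atleast_2d(P))+[x,y,0]
def kin(a,b):  # lever angle, bail raise (rad above level) -> hinge, bar, grip, tip, mid  in dock coords
    t=np.radians(70)+a; u=np.array([np.cos(t),0,np.sin(t)]); p=np.array([0,0,68.])
    h=p+16*u; d=np.array([np.cos(b),0,np.sin(b)]); n=np.array([-np.sin(b),0,np.cos(b)])
    bar=h+80*d; return dict(hinge=h,bar=bar,grip=bar+18*d+22*n,tip=p+88*u,mid=p+65*u)
E
python3 - <<'E'
from h import *
from scipy.optimize import least_squares
c=np.array([[34,-55,52],[-96,-55,52],[-96,55,52],[34,55,52],[200,-52,52],[45,-52,52],[200,52,52],[45,52,52.]])
T=np.array([[468,145],[757,187],[720,435],[432,390],[95,92],[442,143],[58,322],[408,377]])/5.7+[245,215]
S=np.array([[338,320],[62,325],[60,140],[325,132],[685,290],[365,310],[670,113],[350,125]])/6.4+[255,200]
gT=np.array([[351,234],[540,245]])/5.7+[245,215]; gS=np.array([[420,85],[250,75]])/6.4+[255,200]
def f(p,full=True):
    k=kin(p[3],p[4]); P=W(p[:3],np.vstack([c,k["grip"],k["tip"]]))
    return np.concatenate([(proj("top",P)-np.vstack([T,gT])),(proj("scene",P)-np.vstack([S,gS]))]).ravel()
r=least_squares(f,[500,30,1.5,.5,.7],loss="soft_l1"); p=r.x
print(p,np.degrees(p[2:])); print(r.fun.reshape(-1,2).round(1))
for k,v in kin(p[3],p[4]).items(): print(k,v.round(1),W(p[:3],v).round(1))
d=p[:3]
for z in(60,70): print(W(d,[60,0,z]))
np.save("fit.npy",p)
E
```

```text
[ 5.16750700e+02 -5.84864535e+01  1.40998742e+00  3.63996933e-01
  4.87825843e-01] [80.78632807 20.855488   27.95036193]
[[-0.3 -1.2]
 [ 0.3 -0.5]
 [ 0.4 -0.5]
 [-0.8 -0.7]
 [-0.6 -1.1]
 [-0.2 -0.4]
 [-1.1 -0.3]
 [-0.8 -0.3]
 [-0.4 -0.7]
 [-0.6  2.4]
 [-0.6 -1.8]
 [-0.8 -0.4]
 [-0.8 -0.9]
 [-0.4 -1.8]
 [ 0.2 -0.8]
 [-1.2 -1.3]
 [-1.  -0.7]
 [-0.7 -0.1]
 [-0.5 -0.1]
 [-0.4  1.4]]
hinge [-0.2  0.  84. ] [[516.7 -58.7  84. ]]
bar [ 70.4   0.  121.5] [[528.   11.  121.5]]
grip [ 76.    0.  149.4] [[528.9  16.6 149.4]]
tip [ -1.3   0.  156. ] [[516.5 -59.8 156. ]]
mid [ -1.   0. 133.] [[516.6 -59.4 133. ]]
[[526.35770369   0.73943163  60.        ]]
[[526.35770369   0.73943163  70.        ]]
```

```bash
cat >> h.py <<'E'
p=np.load("fit.npy"); dock=p[:3]; O=[np.pi,0,p[2]]
TIP=14
def st(msg=""):
    s=bot.get_state(); f=R.from_euler("z",-dock[2]).apply(s["contact_force"]); q=R.from_euler("z",-dock[2]).apply(s["tcp_pos"]-[dock[0],dock[1],0])
    print(msg,"t%.2f"%s["t"],"tcp",q.round(1),"F",f.round(1),"op%.3f"%s["opening"],"gf%.1f"%s["gripper_force"],flush=True); return q,f
def go(P,**k): return bot.movel(W(dock,P)[0],**k)
E
python3 - <<'E'
from h import *
g=kin(p[3],p[4])["grip"]
bot.grip(0.65,20)
bot.move_ptp(W(dock,g+[0,0,60])[0],O); print(bot.get_state()["qpos"].round(2)); st()
print(go(g-[0,0,TIP],max_speed=80,threshold=6)); st("down")
bot.grip(0.4); st(); 
bot.grip(0.0,20); st("closed"); 
crop("scene",255,190,125,90,6.4,"s2")
E
```

```text
[-0.11  0.3  -0.28  0.98 -0.    1.62]
 t2.94 tcp [ 7.520e+01 -2.000e-01  2.094e+02] F [ 0.3 -0.3  0.7] op0.654 gf0.0
False
down t4.02 tcp [ 76.   -0.4 135.8] F [-0.7  0.1 -0.5] op0.654 gf0.0
 t4.36 tcp [ 7.600e+01 -1.000e-01  1.356e+02] F [ 0.2 -0.3 -0. ] op0.402 gf0.0
closed t4.59 tcp [ 76.1  -0.2 135.5] F [ 1.1 -0.   0.8] op0.271 gf23.3
```

View pics/s2.png

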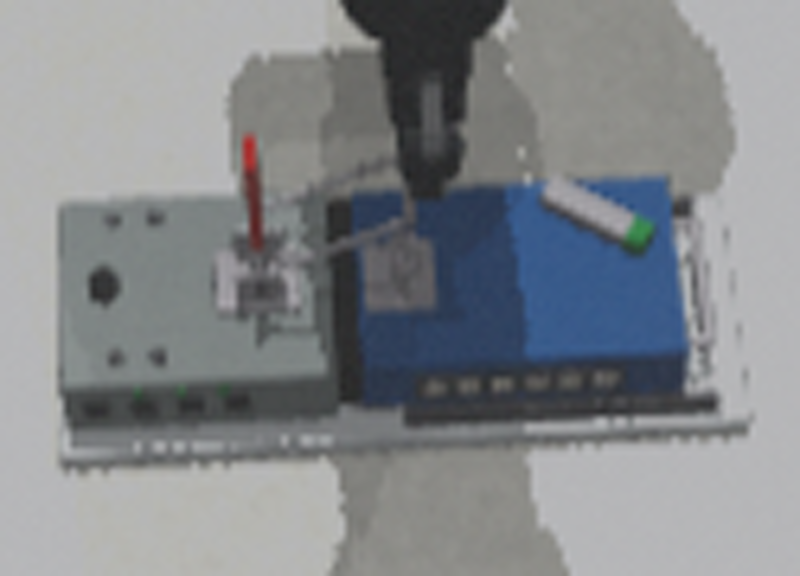

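```bash
cat >> h.py <<'E'
def grip_tcp(a,b): return kin(a,b)["grip"]-[0,0,TIP]
E
python3 - <<'E'
from h import *
c=np.array([[362,180],[435,180],[362,250],[435,250],[405,190],[405,230]])/6.4+[255,200]
for u in c: print((R.from_euler("z",-dock[2]).apply(atz("scene",u,52)-[dock[0],dock[1],0])).round(1))
b0=p[4]
for a,b in [(.25,b0),(.12,b0),(.1,np.radians(18)),(.1,np.radians(8)),(.1,np.radians(0)),(.1,np.radians(-5))]:
    h=go(grip_tcp(a,b),max_speed=60,threshold=9); st((round(a,2),round(np.degrees(b)),h,kin(a,b)["bar"].round(1)))
    if h: break
E
```

```text
[51.1 18.3 52. ]
[86.1 16.1 52. ]
[ 48.8 -22.6  52. ]
[ 83.3 -24.8  52. ]
[71.4 11.1 52. ]
[ 69.9 -12.3  52. ]
(0.25, 28, False, array([ 72.3,   0. , 121.4])) t4.89 tcp [ 7.690e+01 -1.000e-01  1.349e+02] F [-5.1 -1.1 -4.2] op0.274 gf22.8
(0.12, 28, False, array([ 74.3,   0. , 121.1])) t5.14 tcp [ 78.3  -0.  134.4] F [-6.4 -2.6 -4.7] op0.276 gf22.6
(0.1, 18, True, array([ 80. ,   0. , 108.2])) t5.42 tcp [ 8.720e+01 -1.000e-01  1.249e+02] F [ 2.6 -0.7  1.7] op0.277 gf23.5
```

Run:
```python
from h import *
for a,b in [(.1,13),(.1,8),(.1,2),(.1,-2),(.1,-5),(.1,-8),(.1,-11),(.1,-14),(.1,-17)]:
    b=np.radians(b)
    h=go(grip_tcp(a,b),max_speed=50,threshold=10); q,f=st((round(np.degrees(b)),h,kin(a,b)["bar"].round(1)))
    if h and abs(f).max()>9: break
crop("scene",255,190,125,90,6.4,"s3")
```

```text
(13, False, array([ 81.9,   0. , 101.5])) t5.88 tcp [ 9.470e+01 -1.000e-01  1.128e+02] F [ 1.3 -1.5  0.1] op0.271 gf23.6
(8, False, array([83.2,  0. , 94.6])) t6.20 tcp [ 9.810e+01 -1.000e-01  1.046e+02] F [ 1.5 -1.8  0.5] op0.272 gf23.7
(2, False, array([83.9,  0. , 86.3])) t6.56 tcp [101.2  -0.   94.6] F [ 1.2 -2.5  0.9] op0.270 gf23.8
(-2, False, array([83.9,  0. , 80.7])) t6.85 tcp [102.7  -0.   87.8] F [ 1.7 -2.1  1.3] op0.275 gf23.9
(-5, False, array([83.6,  0. , 76.5])) t7.11 tcp [103.5  -0.   82.6] F [ 1.6 -1.7  1. ] op0.276 gf24.0
(-8, False, array([83.2,  0. , 72.4])) t7.37 tcp [104.    0.   77.4] F [ 1.7 -2.3  1.1] op0.276 gf24.0
(-11, False, array([82.5,  0. , 68.2])) t7.62 tcp [104.4   0.   72.1] F [ 2.1 -1.8  1.3] op0.275 gf24.0
(-14, False, array([81.6,  0. , 64.2])) t7.88 tcp [104.3  -0.   66.8] F [ 1.3 -2.4  0.4] op0.277 gf24.1
(-17, False, array([80.4,  0. , 60.1])) t8.14 tcp [104.1  -0.   61.6] F [ 1.3 -2.2  0.7] op0.278 gf24.1
```

View pics/s3.png

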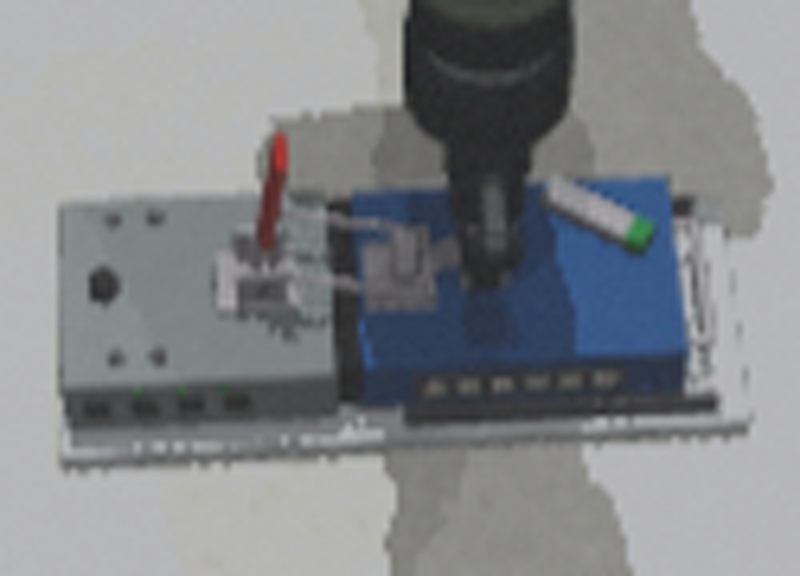

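The bar is down beside the keeper at z≈60 with no contact force (keeper at (405,260), barrel at (490,260)). Now I draw it back by feel.

```bash
cat >> h.py <<'E'
def bz(a,z): return np.arcsin((z-kin(a,0)["hinge"][2])/80)
E
python3 - <<'E'
from h import *
q,f0=st()
for a in np.arange(.2,1.2,.1):
    b=bz(a,60); h=go(grip_tcp(a,b),max_speed=25,threshold=14); q,f=st((round(a,2),h,kin(a,b)["bar"].round(1)))
    if h or f[0]>11: break
E
```

```text
t8.19 tcp [104.    0.   61.7] F [ 1.3 -2.4  0.1] op0.276 gf24.1
(np.float64(0.2), False, array([78.7,  0. , 60. ])) t8.44 tcp [103.7  -0.   61.8] F [ 6.3 -1.   1.1] op0.277 gf24.2
(np.float64(0.3), False, array([77.1,  0. , 60. ])) t8.69 tcp [102.5  -0.   61.8] F [ 6.3 -2.4  1.6] op0.271 gf24.2
(np.float64(0.4), False, array([75.5,  0. , 60. ])) t8.94 tcp [100.9  -0.   61.8] F [ 6.7 -1.3  1.4] op0.274 gf24.2
(np.float64(0.5), False, array([74.,  0., 60.])) t9.19 tcp [99.2 -0.1 61.9] F [ 6.4 -1.3  0.4] op0.276 gf24.2
(np.float64(0.6), False, array([72.5,  0. , 60. ])) t9.44 tcp [97.6 -0.  61.9] F [ 5.6 -2.8 -0.1] op0.279 gf24.2
(np.float64(0.7), False, array([71.1,  0. , 60. ])) t9.69 tcp [97.3 -0.  62.1] F [ 9.5 -2.7  0.2] op0.278 gf24.1
(np.float64(0.8), False, array([69.8,  0. , 60. ])) t9.94 tcp [97.2 -0.  62.2] F [13.9 -1.9 -1.3] op0.272 gf24.0
```

Run:
```python
from h import *
q,f0=st()
for dz in (2,4,6,8):
    h=go([97.2,0,62+dz],max_speed=25,threshold=8); q,f=st((dz,h))
    if h or f[2]<-6: break
go([97,0,61.5],max_speed=30); st("back")
```

```text
t9.94 tcp [97.2 -0.  62.2] F [13.9 -1.9 -1.3] op0.272 gf24.0
(2, True) t10.15 tcp [97.2 -0.  63. ] F [-0.8 -0.8 -0.3] op0.274 gf24.1
back t10.40 tcp [97.3 -0.1 61.6] F [ 3.4 -1.2  2.6] op0.274 gf24.4
```

Run:
```python
from h import *
for dz in (2,4,6,8,10):
    h=go([97,0,61.5+dz],max_speed=25,threshold=15); q,f=st((dz,h))
    if f[2]<-6: break
go([96.6,0,61.5],max_speed=30); st("back")
```

```text
(2, False) t10.65 tcp [97.2 -0.  63.4] F [ 2.4 -1.9  1. ] op0.273 gf24.1
(4, False) t10.90 tcp [96.9  0.2 64.8] F [ 2.2 -4.3 -8.6] op0.272 gf23.1
back t11.18 tcp [97.2 -0.1 61.7] F [ 4.6 -2.  -0.3] op0.281 gf24.0
```

Lifting is blocked after about 3 mm, so the bar is under the lip. I release it and set up the lever push.

```bash
cat >> h.py <<'E'
def push_tcp(a,r=65,c=11,gap=0):
    t=np.radians(70)+a; u=np.array([np.cos(t),0,np.sin(t)]); e=np.array([-np.sin(t),0,np.cos(t)])
    return np.array([0,0,68.])+r*u-(3+gap)*e+[c,0,0]
E
python3 - <<'E'
from h import *
bot.grip(0.55); st("open")
go([97.2,0,190],max_speed=150); bot.grip(0.0,20); st("shut")
go(push_tcp(.2)+[0,0,20],max_speed=150); go(push_tcp(.2),max_speed=60,threshold=6); st("pre")
crop("scene",255,190,125,90,6.4,"s4")
for a in np.arange(.3,1.0,.05):
    h=go(push_tcp(a),max_speed=40,threshold=8); q,f=st((round(a,2),h))
    if h or np.hypot(f[0],f[2])>8: break
E
```

```text
open t11.53 tcp [96.2  0.5 61.4] F [0.1 0.6 0.1] op0.548 gf0.0
shut t13.05 tcp [ 97.2   0.  189.9] F [0.  0.8 0.1] op0.003 gf0.0
pre t14.23 tcp [ 23.9   0.4 131.4] F [ 0.  -0.7  0.8] op-0.005 gf0.0
(np.float64(0.3), False) t14.60 tcp [ 16.8  -0.3 133.1] F [-0.1 -0.3 -1.4] op0.002 gf0.0
(np.float64(0.35), False) t14.85 tcp [ 1.370e+01 -1.000e-01  1.331e+02] F [-0.3 -0.   0.1] op-0.001 gf0.0
(np.float64(0.4), False) t15.10 tcp [ 10.5  -0.  133.1] F [-0.   0.4 -0.1] op-0.003 gf0.0
(np.float64(0.45), False) t15.35 tcp [  7.3  -0.  132.9] F [ 1.3  0.1 -0.2] op0.004 gf0.0
(np.float64(0.5), False) t15.60 tcp [  4.   -0.  132.7] F [-0.2 -0.3 -0.7] op0.005 gf0.0
(np.float64(0.55), False) t15.85 tcp [  0.8   0.  132.3] F [ 0.8  0.6 -0.1] op0.003 gf0.0
(np.float64(0.6), False) t16.10 tcp [ -2.4   0.  131.7] F [-0.1 -0.5  0.2] op-0.005 gf0.0
(np.float64(0.65), False) t16.35 tcp [ -5.6   0.  130.9] F [ 0.8  0.3 -0. ] op0.001 gf0.0
(np.float64(0.7), False) t16.60 tcp [-8.300e+00 -1.000e-01  1.301e+02] F [2.2 1.  0.2] op-0.003 gf0.9
(np.float64(0.75), False) t16.85 tcp [-1.130e+01 -1.000e-01  1.291e+02] F [3.7 0.2 2.9] op0.002 gf2.2
(np.float64(0.8), False) t17.10 tcp [-1.460e+01 -1.000e-01  1.279e+02] F [ 3.6 -0.4  3.7] op-0.001 gf2.2
(np.float64(0.85), False) t17.35 tcp [-1.780e+01 -1.000e-01  1.266e+02] F [ 3.7 -0.2  3.5] op0.003 gf2.1
(np.float64(0.9), False) t17.60 tcp [-2.080e+01 -1.000e-01  1.251e+02] F [1.8 0.8 4.4] op-0.001 gf2.1
(np.float64(0.95), False) t17.85 tcp [-23.7  -0.2 123.5] F [1.5 1.4 4.3] op0.002 gf2.1
```

View pics/s4.png

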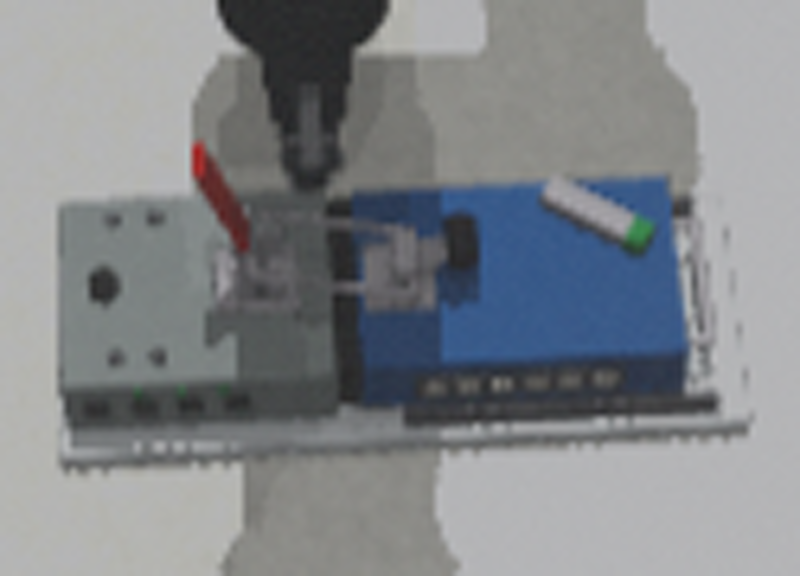

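The loop is hooked with the bar behind the keeper (410,250), and the lever is following the push. I continue.

Run:
```python
from h import *
for a in np.arange(1.0,1.96,.06):
    h=go(push_tcp(a),max_speed=40,threshold=12); q,f=st(round(a,2))
    if h or np.hypot(f[0],f[2])>18: break
```

```text
1.0 t18.10 tcp [-2.650e+01 -1.000e-01  1.217e+02] F [1.2 1.2 5.7] op0.000 gf2.1
1.06 t18.35 tcp [-29.9  -0.2 119.4] F [1.7 1.2 4.8] op-0.003 gf1.9
1.12 t18.60 tcp [-32.9  -0.3 116.8] F [ 1.1 -0.2  3.9] op0.000 gf1.6
1.18 t18.85 tcp [-35.6  -0.3 114.1] F [ 0.2 -0.8  4. ] op-0.002 gf1.4
1.24 t19.10 tcp [-38.2  -0.3 111.2] F [-0.4 -1.1  4. ] op0.001 gf1.3
1.3 t19.35 tcp [-40.6  -0.3 108.2] F [-0.3 -0.6  1.8] op0.003 gf1.2
1.36 t19.60 tcp [-42.8  -0.2 105. ] F [ 0.2 -1.   2.4] op-0.004 gf1.0
1.42 t19.85 tcp [-44.7   0.  101.6] F [-0.9 -0.7  1.4] op-0.000 gf0.8
1.48 t20.10 tcp [-46.5   0.2  98.1] F [-0.9 -0.6  1.1] op-0.002 gf0.5
1.54 t20.35 tcp [-48.2   0.3  94.6] F [-0.2  0.1  1.1] op-0.008 gf0.3
1.6 t20.60 tcp [-49.8   0.3  90.9] F [-0.3  0.4  0.3] op-0.003 gf0.1
1.66 t20.85 tcp [-51.    0.3  87.2] F [ 0.4  0.2 -1. ] op-0.003 gf0.0
1.72 t21.10 tcp [-52.1   0.2  83.5] F [-0.3 -0.1 -0.1] op-0.000 gf0.0
1.78 t21.35 tcp [-53.    0.1  79.7] F [-0.4  0.4  0.5] op-0.006 gf0.0
1.84 t21.60 tcp [-53.6   0.2  75.9] F [-0.7 -0.4  0.3] op0.002 gf0.0
1.9 t21.85 tcp [-53.9   0.3  72. ] F [ 0.4 -0.2 -0.1] op0.001 gf0.0
```

Force faded out from 1.3 rad on, which is suspicious, so I look before pressing.

Run:
```python
from h import *
crop("scene",255,190,125,90,6.4,"s5")
```

```text
(no output)
```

View pics/s5.png

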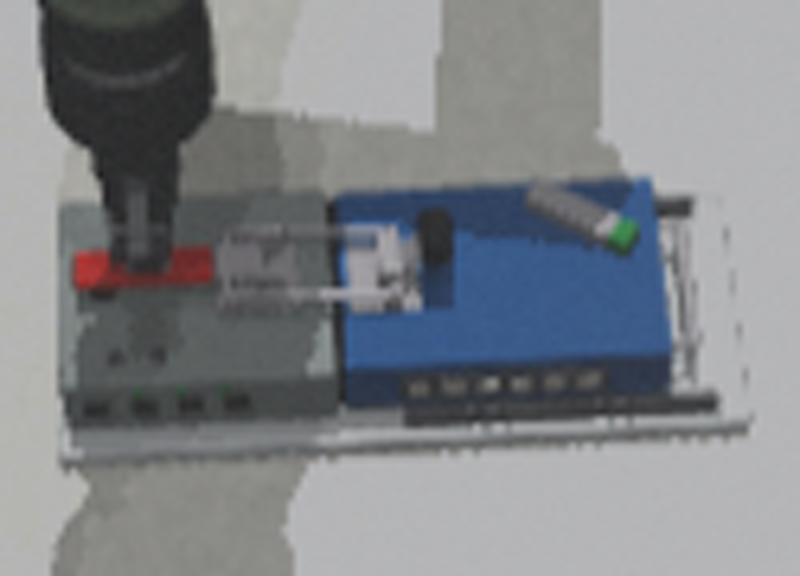

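The module is drawn in (its right edge moved from 685 to 660 px), the loop is hooked and the lever is over. Now the firm press.

Run:
```python
from h import *
go([-54,0,80],max_speed=60); go([-68,0,80],max_speed=60); st("above")
z=74.
while z>50:
    h=go([-68,0,z],max_speed=20); q,f=st(round(z,1)); F=f[2]
    if F>19.3: break
    z-= 1.0 if F<3 else np.clip((20.5-F)*.12,.15,.8)
for _ in range(4): bot.dwell(.2); st("hold")
go([-68,0,q[2]+6],max_speed=40); st("up")
go([-68,0,130],max_speed=120); bot.dwell(.3); st("off")
crop("scene",255,190,125,90,6.4,"s6")
```

```text
above t22.56 tcp [-68.5   0.1  79.9] F [ 0.  -0.8  0.3] op0.001 gf0.0
74.0 t23.01 tcp [-67.8   0.2  73.8] F [ 0.2 -0.5  0.2] op-0.001 gf0.0
73.0 t23.26 tcp [-68.   0.  73.] F [-0.4 -0.3 -0.9] op0.000 gf0.0
72.0 t23.51 tcp [-68.   0.  72.] F [ 0.  -0.1 -0.5] op-0.001 gf0.0
71.0 t23.76 tcp [-68.    0.1  70.9] F [ 0.8 -0.4  0.6] op-0.001 gf0.0
70.0 t24.01 tcp [-68.    0.1  69.9] F [-1.3  0.5  0.2] op0.001 gf0.0
69.0 t24.26 tcp [-68.    0.1  68.9] F [-0.  -0.1  0.1] op0.001 gf0.0
68.0 t24.51 tcp [-68.   -0.1  68.1] F [-0.3 -0.5  0.6] op-0.001 gf0.5
67.0 t24.76 tcp [-68.1  -0.2  67.9] F [1.  1.4 8.9] op-0.004 gf4.3
66.2 t25.01 tcp [-68.   -0.3  67.7] F [ 0.9  4.7 15.1] op-0.001 gf7.4
65.6 t25.26 tcp [-68.   -0.3  67.7] F [ 0.9  6.  19.6] op-0.002 gf9.9
hold t25.46 tcp [-68.   -0.3  67.7] F [ 1.2  5.6 20.3] op-0.001 gf9.9
hold t25.66 tcp [-68.   -0.3  67.6] F [ 0.4  5.9 20. ] op0.002 gf9.9
hold t25.86 tcp [-68.1  -0.3  67.7] F [ 0.7  5.7 19.7] op-0.001 gf9.9
hold t26.06 tcp [-68.   -0.3  67.7] F [ 1.2  5.4 19.8] op0.003 gf9.9
up t26.41 tcp [-68.   -0.1  73.6] F [ 0.7  0.5 -0.3] op0.005 gf0.0
off t27.32 tcp [-67.9   0.5 129.3] F [-1.1  0.7  0.2] op-0.002 gf0.0
```

View pics/s6.png

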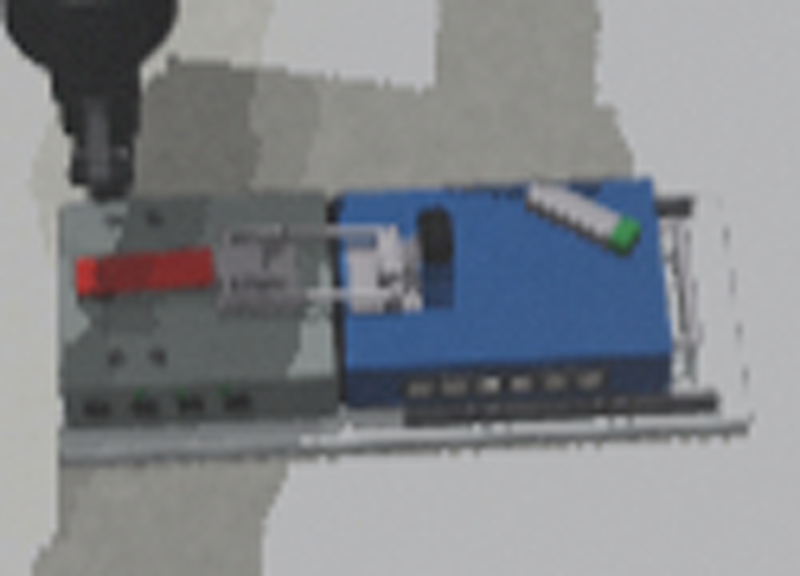

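The press held about 20 N for 0.8 s. After letting go, the lever stays down on its stop (red bar at (145,270)) and the module stays drawn in.

```bash
python3 -c "
from bench import bot
print(bot.sign_off())"
```

```text
the job is handed in; nothing more can be done
None
```

The module is clamped: the loop is hooked under the keeper's lip, the lever was pressed on its stop at about 20 N for 0.8 s and stayed down when released, and the job was handed in at about 27 s.

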